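# Set a remote caddy's adjustable slot with a gauge spacer and thumbscrew

## Robot

A 7-joint arm with a two-finger parallel gripper is mounted at the origin on the work surface. World frame = base frame: x ahead of the robot, y to its left, z up, the work surface at z = 0. Lengths are in mm, angles in rad, forces in N, time in s.
With the tool pointing down it reaches from about 350 to 775 mm from the base axis. Payload 3.1 kg.
Tool frame: the origin (TCP) lies between the finger pads; the fingertips stand 14 mm ahead of it and the grasp point (between the pads) lies 5 mm behind it; z points along the fingers, y is the direction in which the jaws open and shut (so a half turn about z gives the same grasp; the last joint's range is limited). The gripper opens to 85 mm and grips with 20 to 120 N. Pads are 22 mm wide; open, the fingers measure 114 mm over their backs; the gripper's body (76 mm by 85 mm) begins 54 mm behind the grasp point. The pads swing forward as they close: fully open they stand 13 mm farther back than shut.
Start: joints at [1.246, 0.311, 0.014, 1.512, -0.004, 1.319, -0.027], TCP at [153.508, -528.159, 245.304] pointing down, gripper open.
Joint ranges: [-2.7, 2.7], [-0.3, 1.91], [-1.27, 1.3], [0.12, 2.57], [-1.44, 4.58], [0.2, 2.03], [-3.05, 3.05]. Speed limits (rad/s): [2.79, 2.79, 3.14, 3.14, 3.14, 3.14, 3.14].

## Interface

Orientations are given as a unit quaternion [x, y, z, w].
In Python, from plant import robot gives the robot as it stands. Calls block until the motion is done:
- robot.goto(position, orientation): joint-space move of the TCP to a pose.
- robot.move_l(position, attitude=None, rate=150, f_stop=None): straight line of the TCP; attitude=None keeps the orientation; rate is the mean speed in mm/s. With f_stop (N) it stops when the force on the tool has changed by that much, and returns True; else False.
- robot.goto_joints(angles): joint-space move.
- robot.let_go() and robot.close_gripper(strength=None): open the fingers fully, or close them until they stop; strength is the grip in N (None keeps the last).
- robot.hold(seconds).
- robot.inverse_kinematics(position, orientation): joint angles nearest the present ones, or None.
- robot.get_state(): the state.
- robot.snapshot(name): name is "side" or "top" or "wrist"; returns a dict with "color" (480x640x3 uint8, red, green, blue), "fovy" (degrees; the focal length in pixels is half the picture's height over the tangent of half this angle, whatever the lens; pixels are square), "cx", "cy" (the principal point, pixels), "pose" (4x4, takes a point from camera to world coordinates). Camera axes: x right, y down, z forward; pixel columns grow to the right and rows downward; lengths in mm; the calibration is good to about 2 mm. A picture is of the moment at which its call begins. There is no depth.
A pose or a line that the arm cannot do raises robot.Unreachable and nothing moves.
- robot.finish_job(): hands the job in, once; it reports no verdict.
The state is a dict: "time": time; "joint_pos": joint angles; "qd": joint speeds; "effort": joint torques, N m; "tcp_pos": TCP position; "eef_rot": TCP orientation; "contact_force": force on the tool from outside, world axes, zero at the start; "moment": the same for the moment, N m; "opening": finger opening in mm.
Only numpy, scipy, OpenCV 4.12 (cv2) and the standard library are available. Lean on these libraries where they do the work, as an engineer would, in place of code of your own. Each camera call takes 0.05 s, during which the arm holds its last target. There are 200 camera calls.

## Task

Set the caddy's adjustable third slot for one more remote: of the three grey spacer blocks take the one as thick as the remotes (22 mm, the middle thickness), stand it fully down in the empty slot between divider and jaw and let go of it. Then turn the thumbscrew clockwise until it seats, back it off a quarter turn, and finish while still gripping the thumbscrew there. Leave the other two spacers, the remotes and everything else where they are.

Things in the scene. Friction and masses are not known exactly. Their poses are not given: they have to be found in the camera images.
- caddy: black plastic caddy, fixed, base 150 (its x) x 231 (its y) x 8 mm, origin on the work surface. Three slots along its x: 1 and 2 (centres y = -95, -64 mm) hold the remotes, 3 is empty. Slot walls 130 mm long, tops 40 mm and floors 8 mm above the surface. A 26 mm divider separates slots 2 and 3. At +y a deck (y = 22 to 118 mm, top 40 mm up) carries the thumbscrew at x = 0, y = 75 mm
- slot_floor (a point): point on the floor of slot 3, 8 mm above the surface, at caddy x = 0, y = -13.75 mm: the slot's middle when the screw is seated; axes as the caddy's. The middle shifts 1.5 mm to +y per rad the screw is backed off. Divider face at caddy y = -25 mm; the top 5 mm of divider and jaw slope outward at 45 degrees as lead-in. Slot open at both ends; the spacer stands with its x along the slot
- thumbscrew (a joint): angle of the thumbscrew in rad: 0 = seated on its firm stop (slot 22.5 mm wide, jaw home on the 22 mm spacer); grows as it is backed off, counter-clockwise from above, up to 3.2. Starts between 0.95 and 1.45. Friction about 0.05 N m; stays where it is left; does not rise or sink as it turns
- thumbscrew_wing (a point): centre of the flat steel wing of the thumbscrew, on its upright axis, 68 mm above the surface. Wing 48 mm long (its x), 10 mm thick (its y), from 55 to 81 mm above the surface; axes turn with the screw and match the caddy's when seated. Under it a stem and a 24 mm collar (top 48 mm up) on the deck. Grip it from above across the 10 mm
- jaw_face (a point): top middle of the movable jaw's face, the +y wall of slot 3: jaw 120 mm long (x), 12 mm thick, top 40 mm above the surface. The screw drives it: face at caddy y = -2.5 mm when seated, 3 mm farther to +y per rad backed off; axes as the caddy's
- spacer_a_mid (a point): plain grey plastic gauge spacer, upright block 36 mm wide (its x) x 16 mm thick (its y) x 80 mm tall (its z), loose, 50 g or so, standing on the surface; the point is its centre, 40 mm above its underside. The thinnest
- spacer_b_mid (a point): plain grey plastic gauge spacer, upright block 36 mm wide (its x) x 22 mm thick (its y) x 80 mm tall (its z), loose, 60 g or so, standing on the surface; the point is its centre, 40 mm above its underside. The middle one
- spacer_c_mid (a point): plain grey plastic gauge spacer, upright block 36 mm wide (its x) x 28 mm thick (its y) x 80 mm tall (its z), loose, 75 g or so, standing on the surface; the point is its centre, 40 mm above its underside. The thickest
- remote_0_mid (a point): grey remote 150 x 22 mm, 44 mm high as it stands on edge in its caddy slot (its x lies along the slot, top at 52 mm above the work surface); bystander, the point is its centre
- remote_1_mid (a point): grey remote 150 x 22 mm, 44 mm high as it stands on edge in its caddy slot (its x lies along the slot, top at 52 mm above the work surface); bystander, the point is its centre
- coaster: white ceramic coaster, 100 mm across, 8 mm thick, flat; bystander, origin at its underside
- torch: chrome torch 145 mm long (its x), 36 mm across, lying; bystander, origin under it on the surface
- glasses_case: black spectacle case 58 x 155 (its y) x 36 mm; bystander, origin at its underside
- candle: amber glass candle jar with wooden lid, 76 mm across, 85 mm tall; bystander, origin at its underside
Mind the look-alikes: they are no part of the job. What is shaped like the part that bears spacer_b_mid but blue or turquoise is not meant.

How it is judged:
By the outcome, as a careful person would: the job done as asked, in the order asked, and still so for the second after the job is handed in, while the arm keeps its last pose, push and grip.
It also fails if it takes over 51 s, if anything falls off the work surface, if the arm or the gripper's body presses on something with over 40 N, if the wrist force passes 120 N, or if a joint passes its speed limit or range.

## Working session

There is one attempt and no reset: what is moved stays moved. The work goes in short steps, each a Python script; the robot and the scene stay as the last script left them, time stands still between calls to the robot, and variables do not carry over. Pictures are saved under pics/ and viewed, about 8 in all and at most 12, crops included, and the job is handed in when it is done.

```bash
ls; mkdir -p pics; cat > h.py <<'E'
import numpy as np, cv2
from plant import robot
def snap(n,name=None):
    s=robot.snapshot(n)
    if name: cv2.imwrite(f'pics/{name}.png',cv2.cvtColor(s['color'],cv2.COLOR_RGB2BGR))
    np.savez(f'pics/{name or n}.npz',**s); return s
def ray(s,u,v):
    f=240/np.tan(np.radians(float(s['fovy']))/2); T=np.array(s['pose'])
    d=T[:3,:3]@np.array([(u-s['cx'])/f,(v-s['cy'])/f,1.]); return T[:3,3],d
def onz(s,u,v,z):
    o,d=ray(s,u,v); return o+d*(z-o[2])/d[2]
def proj(s,p):
    f=240/np.tan(np.radians(float(s['fovy']))/2); T=np.array(s['pose'])
    c=T[:3,:3].T@(np.array(p)-T[:3,3]); return c[0]/c[2]*f+s['cx'],c[1]/c[2]*f+s['cy']
def down(yaw):  # tool z down, tool y axis at world angle yaw+90deg ; tool x at yaw
    # R = Rz(yaw)*Rx(pi)
    return [np.cos(yaw/2),np.sin(yaw/2),0,0]
E
python3 - <<'E'
from h import *
for n in('top','side'):
    s=snap(n,n); print(n,s['fovy'],s['cx'],s['cy'],np.round(s['pose'],3).tolist())
st=robot.get_state(); print(st)
E
```

```text
pics
top 50.57016864385267 323.1683471718747 243.3691352853727 [[0.01, -0.995, 0.097, 440.828], [-1.0, -0.008, 0.018, -47.255], [-0.017, -0.097, -0.995, 1408.322], [0.0, 0.0, 0.0, 1.0]]
side 44.38229798736604 322.96381756081183 236.41436323623913 [[-0.836, -0.28, 0.473, -108.078], [-0.549, 0.441, -0.71, 962.059], [-0.009, -0.853, -0.522, 823.647], [0.0, 0.0, 0.0, 1.0]]
{'time': 0.1, 'joint_pos': array([ 1.2462754 ,  0.31168016,  0.01398761,  1.51287306, -0.00441132,
        1.31923768, -0.02721439]), 'qd': array([-0.00242741, -0.00153765, -0.00074889, -0.00350759,  0.00146802,
       -0.00108778,  0.00071206]), 'effort': array([ 1.56304082e-03, -3.80852580e+01,  1.46809272e-01, -2.31241858e+01,
        1.22275055e-02,  8.00300797e-03,  3.83944780e-06]), 'tcp_pos': array([ 153.33200332, -527.54203433,  244.32030547]), 'eef_rot': array([ 9.90013063e-01,  1.40971491e-01, -1.91366625e-04, -1.06667103e-03]), 'contact_force': array([-0.97071594, -0.29433147, -1.03001445]), 'moment': array([-0.02257551,  0.03345325,  0.01940235]), 'opening': 85.4760378171709}
```

View pics/top.png

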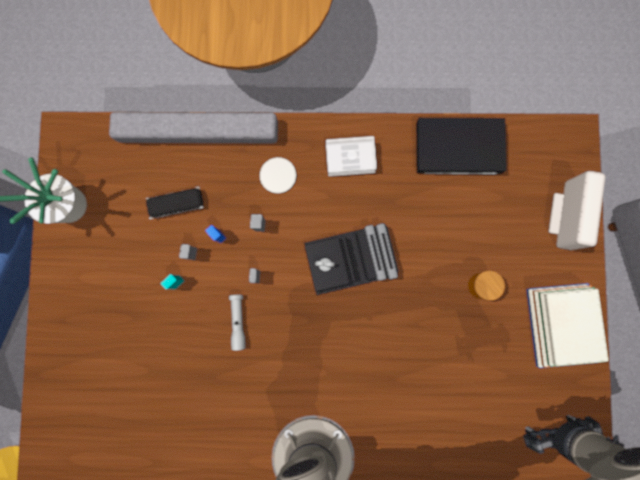

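View pics/side.png

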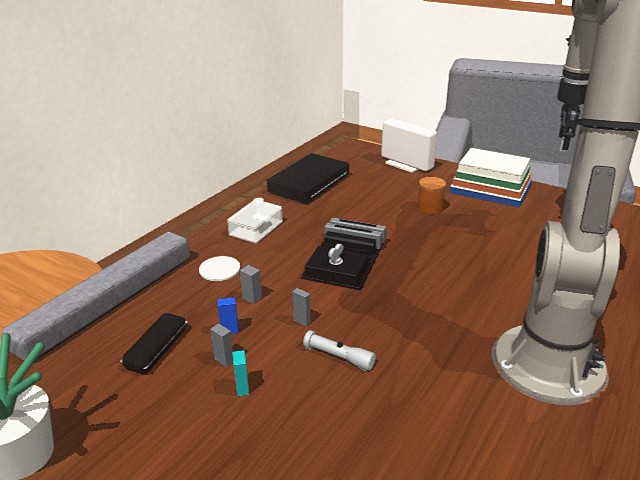

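Three grey candidates stand at top (257,221), (187,252) and (254,275). The blue one (214,233) and the turquoise one (171,282) are decoys. The caddy is at (350,258) with its screw at about (325,265). I'll look closer with the wrist camera to compare thicknesses.

```bash
python3 - <<'E'
from h import *
s=dict(np.load('pics/top.npz'))
for n,u,v,z in[('s1',257,221,80),('s2',187,252,80),('s3',254,275,80),('screw',325,265,81),('caddyL1',307,240,40),('caddyL2',317,293,40),('R1',385,224,52),('R2',397,278,52)]:
    print(n,onz(s,u,v,z).round())
p=(onz(s,257,221,80)+onz(s,187,252,80)+onz(s,254,275,80))/3
print(p, robot.inverse_kinematics([p[0]-40,p[1],330],down(0.3)))
for yaw in(0,.3,.3-np.pi/2,.3+np.pi/2): print(yaw,robot.inverse_kinematics([p[0]-60,p[1]-60,330],down(yaw)))
E
```

```text
s1 [628. 152.  80.]
s2 [544. 335.  80.]
s3 [485. 157.  80.]
screw [513. -29.  81.]
caddyL1 [583.  21.  40.]
caddyL2 [440.  -8.  40.]
R1 [ 626. -189.   52.]
R2 [ 482. -220.   52.]
[552.55032033 214.56710139  80.        ] [ 0.17282638  0.41944706 -0.90096703  1.30178503  0.32494748  1.56978389
 -1.95474328]
0 [ 0.45249246  0.39004025 -1.1154856   1.40689447  0.34853752  1.5567497
 -2.20732831]
0.3 [ 0.46265774  0.39847681 -1.13678075  1.40661152  0.35976972  1.56046587
 -1.91686352]
-1.2707963267948965 [ 0.43323112  0.37555605 -1.07694968  1.4074395   0.32893004  1.55054167
  2.82170287]
1.8707963267948966 [ 0.22781685  0.28405183 -0.74010124  1.41387257  0.19041701  1.5163954
 -0.20244322]
```

```bash
python3 - <<'E'
from h import *
robot.goto_joints([-0.36,0.2,0,1.45,0,1.49,-0.36])
st=robot.get_state(); print(st['time'],st['tcp_pos'],st['eef_rot'])
s=snap('wrist','w1'); print(s['fovy'],s['cx'],s['cy'],np.round(s['pose'],3).tolist())
E
```

```text
2.825 [484.85621378 162.83431741 329.41403035] [7.07933183e-01 7.06279014e-01 4.92384166e-04 5.66698198e-04]
71.48068685252493 320.48603705918816 240.44826674671702 [[1.0, -0.003, 0.001, 486.232], [-0.003, -0.965, -0.261, 229.567], [0.002, 0.261, -0.965, 457.856], [0.0, 0.0, 0.0, 1.0]]
```

View pics/w1.png

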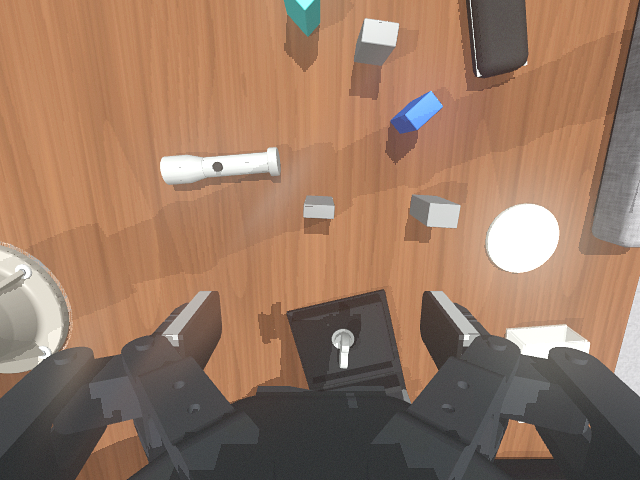

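The wrist view shows the grey spacers at (318,207), (437,211) and (378,40), and the screw wing at (344,345). I'll measure each top face on the plane z = 80.

```bash
python3 - <<'E'
from h import *
s=dict(np.load('pics/w1.npz')); im=s['color'].astype(int)
sat=im.max(2)-im.min(2); 
for n,(u,v) in dict(A=(318,205),B=(441,214),C=(381,32)).items():
    x0,y0=u-35,max(v-35,0); p=im[y0:v+35,x0:u+35]; sa=sat[y0:v+35,x0:u+35]
    g=p.mean(2); c=g[v-y0+5 if n=='A' else v-y0,u-x0]; print(n,'centre',p[v-y0,u-x0], np.unique((g[sa<25]//10*10).astype(int),return_counts=True))
big=cv2.resize(s['color'][0:240,280:480],None,fx=3,fy=3,interpolation=cv2.INTER_CUBIC)[:, :]
big=cv2.resize(big,(500,600)); cv2.imwrite('pics/w1c.png',big[:,:,::-1])
E
```

```text
A centre [208 210 207] (array([120, 130, 140, 150, 160, 170, 180, 190, 200, 210]), array([  1,  20, 230,   9,   9,  20,  11, 203, 158,   2]))
B centre [213 214 213] (array([100, 110, 120, 130, 140, 150, 160, 170, 180, 190, 200, 210, 220]), array([  8, 377,   9,  12, 182,  23,   4,  10,  10,   6,  27, 652,  13]))
C centre [234 236 235] (array([ 90, 100, 110, 120, 130, 140, 150, 160, 170, 180, 190, 200, 210,
       220, 230, 240, 250]), array([  2,  68, 645,  20,   8,   8,  10,  10,   7,   5,  14,  21,  15,
        29, 684,  46,   1]))
```

View pics/w1c.png

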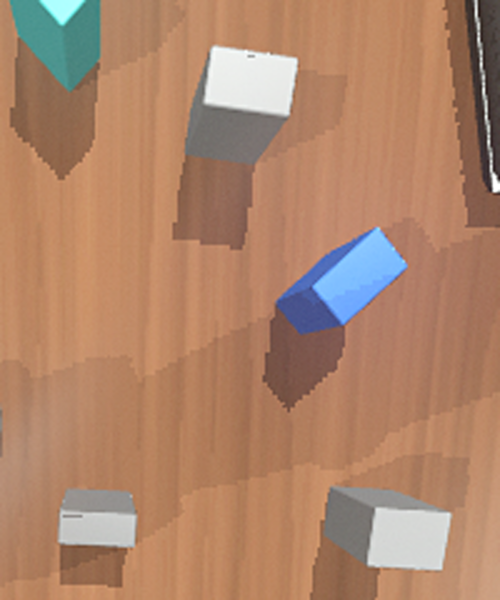

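```bash
cat >> h.py <<'E'
def topface(s,u,v,thr,z=80,r=40,hi=256):
    im=s['color'].astype(int); m=((im.mean(2)>thr)&(im.mean(2)<hi)&(im.max(2)-im.min(2)<25)).astype(np.uint8)
    k=np.zeros_like(m); k[max(v-r,0):v+r,max(u-r,0):u+r]=1
    _,lab=cv2.connectedComponents(m*k); c,_=cv2.findContours((lab==lab[v,u]).astype(np.uint8),cv2.RETR_EXTERNAL,cv2.CHAIN_APPROX_NONE)
    c=max(c,key=cv2.contourArea)
    w=np.array([onz(s,*p,z)[:2] for p in c[:,0]],np.float32)
    px=np.linalg.norm(onz(s,u,v,z)-onz(s,u+1,v,z))
    (cx,cy),(a,b),t=cv2.minAreaRect(w); t=np.radians(t)
    if a<b: a,b,t=b,a,t+np.pi/2
    return np.array([cx,cy]),a+px,b+px,(t+np.pi/2)%np.pi-np.pi/2
E
python3 - <<'E'
from h import *
s=dict(np.load('pics/w1.npz'))
for n,u,v,t in(('A',318,210,175),('B',441,214,185),('C',381,32,190)): print(n,*topface(s,u,v,t))
E
```

```text
A [484.33996582 162.12336731] 35.770242578637145 16.20244587148382 -0.051101001312549243
B [627.8682251  156.74508667] 36.010402521193875 28.17942031294192 -0.06190984007079958
C [546.96746826 344.01647949] 35.9421558965475 21.69978147638148 -0.12840018405848053
```

Measured thicknesses are 16.2 mm at (318,207), 28.2 mm at (437,211) and 21.7 mm at (378,40). The grey block at wrist pixel (381,32) is therefore the 22 mm one. It shows as plain grey at (250,80) in the enlarged crop and is neither blue nor turquoise. Next I go above it and check once up close.

```bash
python3 - <<'E'
from h import *
s=dict(np.load('pics/w1.npz'))
for n,u,v in(('blue',425,107),('turq',303,5)): print(n,onz(s,u,v,80))
print(robot.inverse_kinematics([547,344,160],down(-.128)))
robot.goto_joints([-0.56,0.35,0,1.5,0,1.29,-2.26])
print(robot.inverse_kinematics([547,344,160],down(-.128)))
robot.goto([547,344,175],down(-.128))
st=robot.get_state(); print(st['time'],st['tcp_pos'],st['eef_rot'],st['joint_pos'],st['contact_force'])
s=snap('wrist','w2')
print(proj(s,[547,344,80]), [proj(s,p) for p in([590,290,80],[480,370,80])])
E
```

```text
blue [597.92795396 273.34979843  80.        ]
turq [470.2118893  367.62318275  80.        ]
[-0.69354183  0.56290195  0.16768612  1.35501218 -0.0945933   1.23144293
 -2.21857438]
[-5.86148950e-01  5.61155817e-01 -2.57979872e-03  1.34972409e+00
  1.45628296e-03  1.23071458e+00 -2.28761520e+00]
5.0167 [546.91156135 343.73059238 173.95729379] [ 9.97957370e-01 -6.38739230e-02 -7.86323058e-04  7.68904961e-04] [-5.86354013e-01  5.52594205e-01 -2.06885937e-03  1.32845167e+00
  1.42087167e-03  1.26273120e+00 -2.28717973e+00] [0.37644165 0.39978369 0.72132928]
(np.float64(321.2083166825507), np.float64(250.27256757480026)) [(np.float64(394.3326133877591), np.float64(178.07494991206545)), (np.float64(298.22523525923896), np.float64(339.268252153192))]
```

View pics/w2.png

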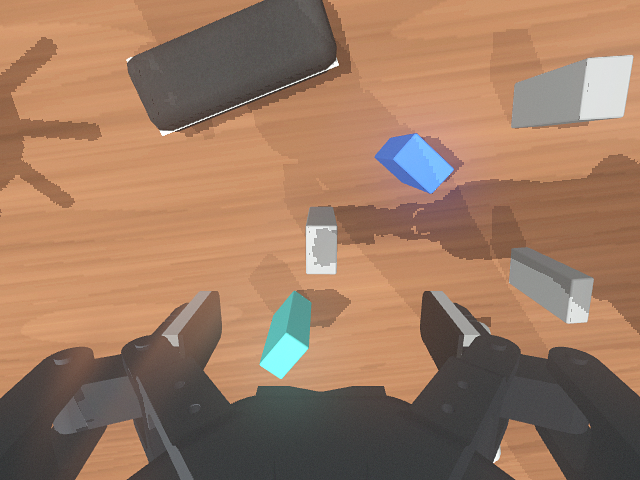

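Close view: the target's top face is centred at (321,250), exactly where predicted. Turquoise (285,345) and blue (415,163) are clear of the fingers. Grasping now.

```bash
python3 - <<'E'
from h import *
robot.move_l([547,344,62],rate=120)
robot.close_gripper(35)
st=robot.get_state(); print(st['time'],st['tcp_pos'],st['opening'],st['contact_force'])
robot.move_l([547,344,220],rate=200)
robot.goto([440,-112,260],down(0.2))
st=robot.get_state(); print(st['time'],st['tcp_pos'],st['opening'],st['joint_pos'],st['contact_force'],st['eef_rot'])
s=snap('wrist','w3')
for p in([528,-102,40],[513,-29,81]): print(proj(s,p))
E
```

```text
6.7583 [547.10481077 344.13833951  62.17807236] 21.261583794214737 [-0.22913749  0.44080939  0.57911084]
9.4167 [ 440.59104547 -110.8308805   259.84503813] 21.131139271043715 [ 8.15992897e-04  1.03477653e-01  2.29174980e-01  1.73567283e+00
 -2.48211744e-02  1.30522255e+00 -1.13341352e+00] [ 0.0768333  -0.96581037 -1.32160299] [ 9.94900815e-01  1.00857869e-01  7.09819884e-05 -2.31040273e-04]
(np.float64(329.8360907214515), np.float64(129.7245936358563))
(np.float64(245.85399072329778), np.float64(126.9883188587275))
```

View pics/w3.png

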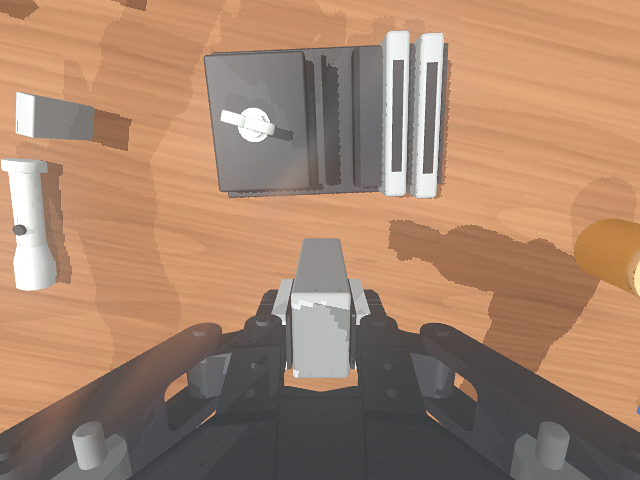

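The view shows the caddy deck (205..306, 51..191), the screw wing at (250,124), the divider strip at about (352..382, 46..190) and the remotes at (397,113) and (429,115). The held spacer hangs straight. I'll enlarge the caddy to read its edges.

```bash
python3 - <<'E'
from h import *
s=dict(np.load('pics/w3.npz'))
c=cv2.resize(s['color'][30:205,200:460],None,fx=3,fy=3,interpolation=cv2.INTER_CUBIC)
c=np.clip((c/255.)**.5*255,0,255).astype(np.uint8); cv2.imwrite('pics/w3c.png',c[:,:,::-1])
for u,v in((397,50),(429,50)): print(topface(s,u,v,200,52,170))
g=s['color'].astype(int).mean(2)
for v in(80,100,150,170): print(v,g[v,198:392].astype(int).tolist())
E
```

```text
(array([ 550.32397461, -161.45568848]), np.float64(147.927625763987), np.float64(21.16119014081808), np.float64(0.24183250397384848))
(array([ 554.74053955, -192.02896118]), np.float64(148.09462550634572), np.float64(21.216074023191425), np.float64(0.24230859395297055))
80 [164, 162, 164, 163, 161, 163, 161, 167, 111, 125, 154, 150, 151, 150, 151, 149, 149, 148, 147, 148, 148, 149, 147, 146, 147, 149, 146, 146, 148, 146, 148, 144, 145, 146, 147, 148, 143, 143, 143, 146, 145, 143, 143, 144, 144, 144, 135, 136, 135, 136, 136, 135, 134, 134, 135, 130, 132, 133, 131, 131, 139, 132, 133, 131, 131, 129, 129, 128, 130, 129, 129, 127, 126, 128, 128, 127, 126, 127, 126, 124, 122, 127, 125, 123, 123, 121, 122, 123, 122, 122, 120, 120, 121, 120, 121, 120, 117, 116, 120, 118, 118, 118, 117, 116, 115, 91, 76, 60, 68, 72, 74, 74, 72, 75, 75, 72, 96, 122, 117, 115, 115, 116, 116, 112, 70, 70, 69, 72, 73, 81, 81, 81, 80, 78, 80, 82, 79, 81, 81, 79, 121, 119, 117, 116, 117, 115, 118, 115, 117, 115, 117, 110, 113, 93, 75, 75, 97, 98, 99, 96, 99, 104, 120, 119, 119, 119, 121, 119, 121, 120, 119, 120, 1
[... 2240 characters left out ...]
0, 132, 134, 130, 132, 131, 129, 130, 130, 131, 128, 129, 128, 129, 129, 129, 127, 128, 129, 126, 127, 128, 129, 129, 130, 129, 128, 126, 126, 126, 127, 129, 129, 128, 127, 129, 129, 127, 131, 132, 133, 132, 132, 131, 133, 131, 134, 133, 132, 132, 134, 134, 133, 131, 132, 129, 131, 130, 131, 127, 128, 126, 119, 108, 98, 93, 101, 98, 99, 97, 95, 97, 87, 102, 119, 118, 117, 117, 114, 118, 92, 80, 84, 87, 88, 83, 83, 85, 83, 82, 84, 81, 83, 81, 81, 115, 116, 110, 113, 112, 111, 113, 111, 109, 109, 99, 103, 101, 68, 69, 87, 95, 93, 93, 92, 95, 109, 108, 108, 108, 108, 111, 108, 105, 109, 107, 110, 109, 108, 107, 109, 108, 109, 107, 110, 107, 115, 159, 158, 153, 193, 226, 232, 238, 246, 248, 185]
```

View pics/w3c.png

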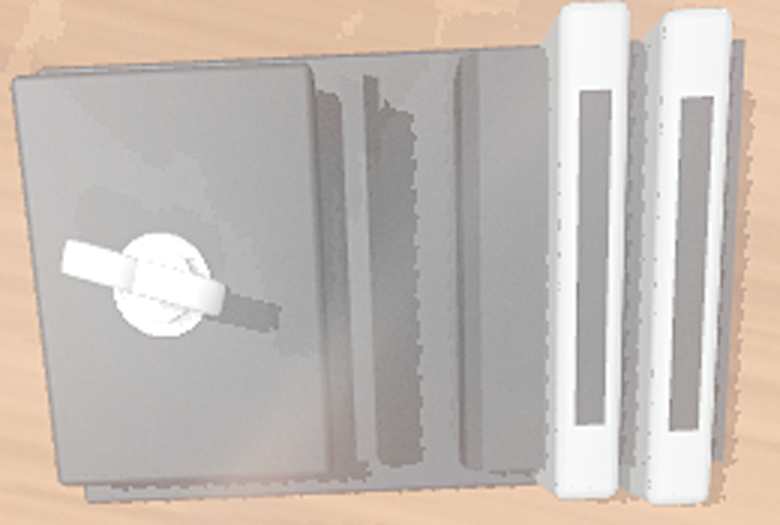

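```bash
python3 - <<'E'
from h import *
s=dict(np.load('pics/w3.npz')); yaw=0.242
R=np.array([[np.cos(yaw),-np.sin(yaw)],[np.sin(yaw),np.cos(yaw)]])
def c(u,v,z): return R.T@onz(s,u,v,z)[:2]
def col(name,pts,z,ynom):
    q=np.array([c(u,v,z) for u,v in pts]); k=np.polyfit(q[:,0],q[:,1],1)
    print(name,'dyaw',-k[0].round(4) if 0 else np.round(-k[0],4),'y-ynom',(q[:,1]-ynom).round(2))
col('deckL',[(205.6,80),(207.6,100),(213.7,150),(216.5,170)],40,118)
col('deckR',[(302.3,80),(303.5,100),(306,150),(307,170)],40,22)
col('divtop',[(359.6,80),(359.6,100),(360.4,150),(360.4,170)],40,-30)
col('divface',[(353.5,80),(353.5,100),(354.5,150),(354.5,170)],35,-25)
col('jawtop R?',[(321.5,80),(321.8,100),(323.5,150),(324.5,170)],40,0)
col('jawtop L?',[(313.6,80),(314.5,100),(317.5,150),(318.5,170)],40,0)
for u,v in((397,50),(429,50)): print('remote',R.T@topface(s,u,v,200,52,170)[0])
for p in((205,56),(302,51.5),(219,191),(307,189)): print('deck corner',c(*p,40))
l,r=onz(s,221,116,81)[:2],onz(s,274.5,129,81)[:2]; print('wing ends',R.T@l,R.T@r,'mid',(l+r)/2,R.T@(l+r)/2,'len',np.linalg.norm(l-r),'ang rel',np.arctan2(*(l-r)[::-1])-yaw)
E
```

```text
deckL dyaw -0.0023 y-ynom [-226.21 -225.83 -225.96 -226.38]
deckR dyaw -0.0018 y-ynom [-222.71 -222.91 -222.91 -222.91]
divtop dyaw -0.0016 y-ynom [-225.53 -225.36 -225.7  -225.52]
divface dyaw 0.0003 y-ynom [-225.19 -224.92 -225.25 -224.97]
jawtop R? dyaw 0.0031 y-ynom [-219.08 -218.67 -218.54 -218.81]
jawtop L? dyaw -0.0149 y-ynom [-211.52 -211.58 -212.49 -212.67]
remote [ 495.59585886 -288.63326395]
remote [ 492.55700126 -319.3740576 ]
deck corner [ 558.84698814 -110.33548997]
deck corner [ 558.96417695 -201.77093594]
deck corner [ 432.27565919 -108.37895502]
deck corner [ 430.64442109 -199.92961343]
wing ends [ 500.98167067 -130.45231072] [ 488.42405662 -175.98423819] mid [517.00549917 -30.20060852] [ 494.70286364 -153.21827446] len 47.23187576965076 ang rel 1.3016883830366563
```

Several features agree: caddy yaw is about 0.242, and in the rotated frame its x origin is about 495 and its y origin about -225.3. The screw is at about 1.30 rad, and the jaw lead-in edge at caddy y = 6.5 confirms that. The slot middle is therefore at caddy y of about -11.8 now. Next I insert the spacer.

```bash
cat >> h.py <<'E'
yaw=0.242
R=np.array([[np.cos(yaw),-np.sin(yaw)],[np.sin(yaw),np.cos(yaw)]])
C0=np.array([495,-225.3])
def cad(x,y,z): return [*(R@(C0+[x,y])),z]
def loc(p): return R.T@np.array(p)[:2]-C0
def rep(t=''):
    st=robot.get_state(); q=st['eef_rot']
    print(t,'t',round(st['time'],2),'caddy',loc(st['tcp_pos']).round(2),'z',st['tcp_pos'][2].round(2),'yaw',round(2*np.arctan2(q[1],q[0]),4),'op',round(st['opening'],2),'F',st['contact_force'].round(1),'M',st['moment'].round(3)); return st
E
python3 - <<'E'
from h import *
s=dict(np.load('pics/w3.npz')); p=s['color'].astype(int).mean(2)
print([ (int(x)) for x in p[340,280:362]])
for u in (292,349): print(onz(s,u,340,278))
robot.goto(cad(0,-11.8,200),down(yaw)); robot.hold(.3); rep('above')
robot.move_l(cad(0,-11.8,125),rate=120); robot.hold(.3); rep('low')
s=snap('wrist','w4')
for q in((0,-25,35),(0,1.4,35)): print(proj(s,cad(30,*q[1:])))
E
```

```text
[78, 78, 78, 77, 76, 74, 97, 102, 105, 104, 95, 68, 115, 173, 176, 185, 184, 184, 186, 184, 184, 184, 184, 184, 183, 184, 183, 184, 186, 186, 186, 186, 187, 186, 184, 188, 186, 184, 184, 186, 186, 185, 185, 186, 184, 187, 185, 185, 185, 186, 185, 186, 188, 187, 187, 188, 187, 186, 186, 187, 187, 187, 187, 187, 187, 152, 154, 151, 151, 107, 68, 87, 88, 87, 87, 83, 73, 76, 77, 77, 75, 77]
[ 437.6921232  -100.11827527  278.        ]
[ 441.94169854 -120.91962978  278.        ]
above t 10.3 caddy [ -0.15 -12.01] z 201.18 yaw 0.2415 op 21.53 F [-1.   0.8 -1. ] M [ 0.012 -0.024 -0.034]
low t 11.38 caddy [  0.39 -11.96] z 125.65 yaw 0.2421 op 21.56 F [ 0.  -0.4 -1.1] M [-0.018 -0.001 -0.001]
(np.float64(340.50468359101245), np.float64(209.7635914941145))
(np.float64(300.75506302984144), np.float64(209.78799210120764))
```

View pics/w4.png

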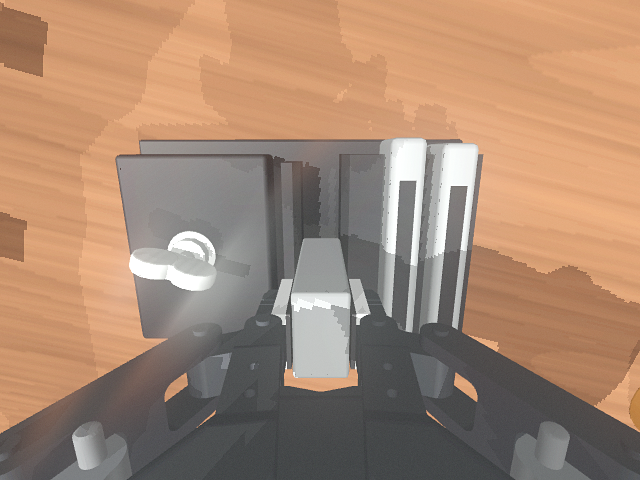

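The spacer's lower edge (302..340, 238) lines up with the slot, with the divider edge at about 340 and the jaw at about 301. Inserting.

```bash
python3 - <<'E'
from h import *
c=robot.move_l(cad(0,-11.8,85),rate=60,f_stop=8); rep(c)
if not c:
    c=robot.move_l(cad(0,-11.8,67),rate=30,f_stop=8); rep(c)
E
```

```text
False t 12.24 caddy [  0.25 -11.95] z 85.16 yaw 0.242 op 21.55 F [ 0.5  0.6 -0.3] M [ 0.018 -0.051 -0.   ]
True t 12.75 caddy [  0.15 -12.06] z 70.04 yaw 0.242 op 21.49 F [1.2 0.4 3.5] M [ 0.    -0.054 -0.001]
```

Contact came at TCP z = 70.0, so the underside is at about 7.9 mm, on the slot floor. Release, retreat, and view the screw from above.

```bash
python3 - <<'E'
from h import *
robot.let_go(); robot.hold(.2); rep('open')
robot.move_l(cad(0,-11.8,190),rate=150); rep('up')
robot.goto(cad(0,75,190),down(yaw+1.30)); robot.hold(.2); st=rep('screw'); print(st['joint_pos'])
s=snap('wrist','w5'); print(proj(s,cad(0,75,81)),proj(s,cad(0,-12,88)))
m=(s['color'].min(2)>190).astype(np.uint8); print(topface(s,*[int(round(x)) for x in proj(s,cad(0,75,81))],170,81,60))
E
```

```text
open t 13.59 caddy [ -0.83 -11.42] z 69.35 yaw 0.2422 op 85.11 F [-0.3  0.1  1.1] M [-0.003 -0.013 -0.003]
up t 14.55 caddy [ -0.72 -11.4 ] z 188.93 yaw 0.2423 op 85.38 F [ 0.2 -0.6 -0.9] M [ 0.012 -0.009 -0.033]
screw t 15.75 caddy [-0.13 74.39] z 189.81 yaw 1.5405 op 85.14 F [-0.4 -0.6  0.7] M [-0.059  0.03   0.026]
[ 0.04914005  0.28456738 -0.03529806  1.68751125  0.01107736  1.16999206
 -0.01938195]
(np.float64(318.4416351010622), np.float64(242.92905546124237)) (np.float64(348.45444487937556), np.float64(348.2618689564545))
(array([516.7913208 , -34.79909134]), np.float64(21.781311919817956), np.float64(9.718190124163657), np.float64(1.5341965039339378))
```

View pics/w5.png

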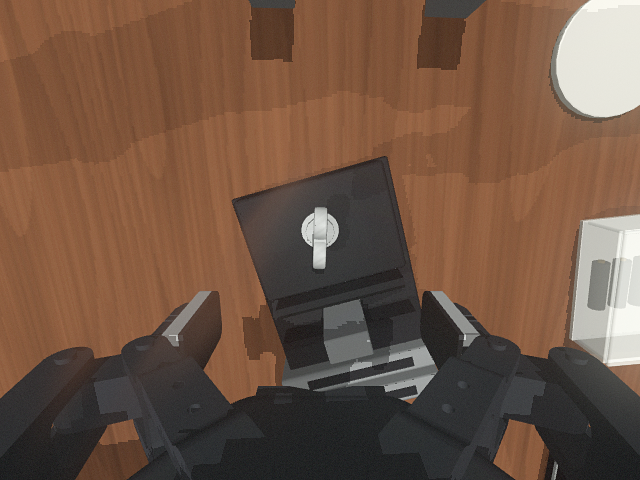

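The wing runs from (321,207) to (319,268) with its centre at about (320,237). The spacer stands in the slot at (346,330). Gripping the wing now.

```bash
python3 - <<'E'
from h import *
s=dict(np.load('pics/w5.npz'))
a,b=onz(s,321,207,81)[:2],onz(s,319,268,81)[:2]; d=a-b; ang=np.arctan2(d[1],d[0]); m=(a+b)/2
print('wing',loc(m),np.linalg.norm(d),ang,'screw',ang-yaw)
P=(m+np.array(cad(0,75,0)[:2]))/2; print(loc(P))
robot.move_l([*P,110],down(1.527),rate=120)
c=robot.move_l([*P,66],rate=60,f_stop=10); rep(('down',c))
robot.close_gripper(50); robot.hold(.2); st=rep('grip'); print(st['joint_pos'])
E
```

```text
wing [ 2.05390636 78.13307969] 46.410962687187975 1.507971191286272 screw 1.2659711912862721
[ 1.02695318 76.56653984]
('down', False) t 17.5 caddy [ 1.37 76.46] z 66.23 yaw 1.527 op 85.63 F [ 0.3 -0.2 -0.4] M [-0.001 -0.001  0.063]
grip t 18.38 caddy [-1.000e-02  7.678e+01] z 66.14 yaw 1.5268 op 9.39 F [-4.2  0.3  5.5] M [0.032 0.826 0.034]
[ 0.04333344  0.42221405 -0.03443728  1.83354538  0.01821311  0.88831454
 -0.04358748]
```

```bash
python3 - <<'E'
from h import *
st=robot.get_state(); robot.move_l([*(R@(C0+[0,75.8])),66],rate=20)
st=rep('recentred'); q=st['joint_pos'].copy(); q0=q[6]; 
for k in range(1,6):
    q[6]=q0-0.22*k; robot.goto_joints(q); st=rep(k); print('  j7',q[6].round(3),st['joint_pos'][6].round(4),'eff',st['effort'][6].round(3))
E
```

```text
recentred t 18.62 caddy [-5.000e-02  7.678e+01] z 66.16 yaw 1.5276 op 9.26 F [-2.   3.1  4.8] M [ 0.471  0.679 -0.014]
1 t 18.95 caddy [ 0.36 76.61] z 66.2 yaw 1.3107 op 9.03 F [-0.9  1.   2.7] M [ 0.185  0.2   -0.121]
  j7 -0.262 -0.2584 eff -0.044
2 t 19.27 caddy [ 0.67 76.35] z 66.18 yaw 1.0921 op 9.18 F [ 0.7 -0.6  0.9] M [ 0.035 -0.184 -0.025]
  j7 -0.482 -0.4768 eff -0.037
3 t 19.6 caddy [ 0.96 76.04] z 66.21 yaw 0.8727 op 9.21 F [ 4.1 -1.  -2.2] M [-0.129 -0.684 -0.04 ]
  j7 -0.702 -0.6961 eff -0.041
4 t 19.93 caddy [ 1.17 75.64] z 66.24 yaw 0.653 op 9.11 F [ 5.2 -1.9 -3.6] M [-0.365 -1.1   -0.105]
  j7 -0.922 -0.9155 eff 0.006
5 t 20.25 caddy [ 1.28 75.23] z 66.23 yaw 0.4326 op 8.86 F [ 6.1 -2.2 -4.7] M [-0.467 -1.172 -0.016]
  j7 -1.142 -1.1357 eff -0.015
```

```bash
python3 - <<'E'
from h import *
robot.move_l(cad(0.3,74.9,66),rate=20); st=rep('recentred'); q=st['joint_pos'].copy(); q0=q[6]
for k in range(1,16):
    q[6]=q0-0.025*k; robot.goto_joints(q); robot.hold(.05); st=robot.get_state(); e=st['effort'][6]; err=st['joint_pos'][6]-q[6]
    print(k,'j7cmd',q[6].round(4),'err',err.round(4),'eff',e.round(3),'yaw',round(2*np.arctan2(st['eef_rot'][1],st['eef_rot'][0]),4),'Mz',st['moment'][2].round(3))
    if err>0.03 or abs(st['moment'][2])>0.6: break
rep()
E
```

```text
recentred t 20.5 caddy [ 1.33 75.14] z 66.24 yaw 0.4312 op 9.08 F [ 5.1  0.4 -2.4] M [ 0.072 -1.079  0.075]
1 j7cmd -1.1599 err 0.001 eff 0.002 yaw 0.4071 Mz 0.014
2 j7cmd -1.1849 err 0.0007 eff 0.033 yaw 0.3818 Mz -0.016
3 j7cmd -1.2099 err 0.0007 eff 0.035 yaw 0.3566 Mz 0.019
4 j7cmd -1.2349 err 0.0007 eff 0.035 yaw 0.3317 Mz -0.015
5 j7cmd -1.2599 err 0.0007 eff 0.035 yaw 0.3066 Mz -0.001
6 j7cmd -1.2849 err 0.0006 eff 0.041 yaw 0.2816 Mz -0.047
7 j7cmd -1.3099 err 0.0005 eff 0.042 yaw 0.2564 Mz -0.051
8 j7cmd -1.3349 err 0.0015 eff -0.302 yaw 0.2332 Mz 0.264
9 j7cmd -1.3599 err 0.0029 eff -0.834 yaw 0.2109 Mz 0.844
 t 23.2 caddy [ 1.38 74.79] z 66.27 yaw 0.2109 op 9.22 F [ 5.6 -2.2 -3.7] M [-0.471 -1.042  0.844]
```

The stop is felt at tool yaw of about 0.245, against a predicted 0.242, and torque rises to 0.84 N m: seated. Now back off to yaw 0.245 + π/2 = 1.816.

```bash
python3 - <<'E'
from h import *
st=robot.get_state(); q=st['joint_pos'].copy(); q0=q[6]; tgt=0.248
for k in range(1,5):
    q[6]=q0+(tgt-q0)*k/4; robot.goto_joints(q); st=rep(k)
y=2*np.arctan2(st['eef_rot'][1],st['eef_rot'][0])
robot.goto_joints(np.r_[q[:6],q[6]+1.816-y]); robot.hold(.2); rep('final')
snap('wrist','w6'); s=snap('side','s2')
w=dict(np.load('pics/w6.npz'))['color']; c=cv2.resize(s['color'][200:300,270:400],(572,440),interpolation=cv2.INTER_CUBIC)
o=np.zeros((440,1160,3),np.uint8); o[:,:587]=cv2.resize(w,(587,440)); o[:,588:]=c; cv2.imwrite('pics/fin.png',cv2.resize(o,(800,304),interpolation=cv2.INTER_AREA)[:,:,::-1])
E
```

```text
1 t 23.68 caddy [ 1.24 75.52] z 66.24 yaw 0.6107 op 8.85 F [ 3.6 -0.3 -2.3] M [ 0.124 -0.794  0.082]
2 t 24.14 caddy [ 0.82 76.21] z 66.19 yaw 1.0108 op 9.24 F [0.9 2.9 0.3] M [ 0.502 -0.301  0.045]
3 t 24.61 caddy [ 0.17 76.64] z 66.16 yaw 1.4118 op 9.11 F [-2.8  4.7  4.1] M [ 0.956  0.516 -0.005]
4 t 25.07 caddy [-0.6  76.78] z 66.18 yaw 1.8133 op 9.36 F [-5.5  5.4  6.3] M [1.012 0.84  0.079]
final t 25.52 caddy [-0.62 76.77] z 66.17 yaw 1.8157 op 9.01 F [-5.1  4.8  6.2] M [1.06  0.804 0.025]
```

View pics/fin.png

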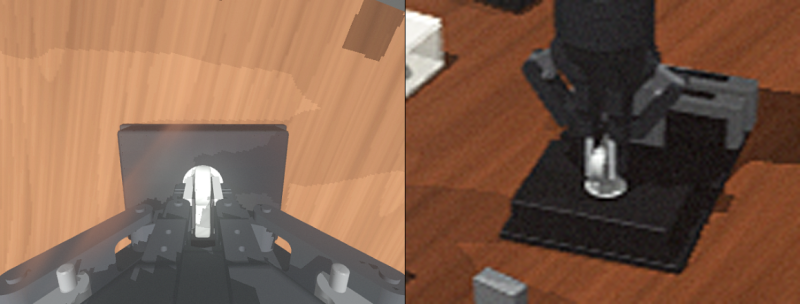

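The left half shows the wing held squarely between the pads at about (203,215), pointing along the tool x. The right half shows the collar and wing gripped, with a grey block behind the gripper at (650,125). I'll take one last look to confirm the spacer and the bystanders.

```bash
python3 - <<'E'
from h import *
t=snap('top','t2')['color']; s=dict(np.load('pics/s2.npz'))['color']
a=cv2.resize(t[120:340,140:420],(400,314),interpolation=cv2.INTER_CUBIC); b=cv2.resize(s[180:400,110:400],(400,303),interpolation=cv2.INTER_CUBIC)
o=np.zeros((314,800,3),np.uint8); o[:,:400]=a; o[:303,400:]=b; cv2.imwrite('pics/fin2.png',o[:,:,::-1])
s=dict(np.load('pics/s2.npz')); print('spacer top/bottom expected side px',proj(s,cad(0,-12,88)),proj(s,cad(0,-12,40)), [((np.array(proj(s,cad(0,-12,z)))-[110,180])*400/290+[400,0]).round() for z in(88,40)])
E
```

```text
spacer top/bottom expected side px (np.float64(346.2154005912312), np.float64(225.57734911651426)) (np.float64(346.0015021550292), np.float64(242.07204443484866)) [array([726.,  63.]), array([726.,  86.])]
```

View pics/fin2.png

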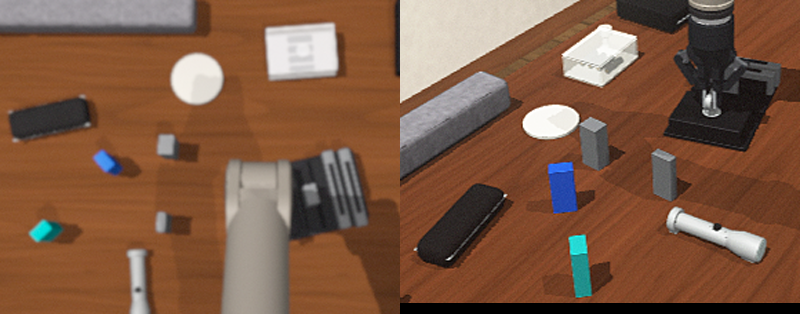

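The top view shows the spacer standing in the slot at (311,193). The other two spacers, the decoys, the remotes and the bystanders haven't moved. Handing in.

```bash
python3 - <<'E'
from h import *
rep('before'); robot.finish_job()
E
```

```text
before t 25.68 caddy [-0.63 76.79] z 66.15 yaw 1.8158 op 9.39 F [-4.7  4.8  5.6] M [ 1.03   0.766 -0.008]
the job is handed in; nothing more can be done
```

The job is done and handed in at 25.7 s of the 51 s allowed, with the gripper still holding the thumbscrew.

- **Spacer:** I took the grey block that measured 21.7 mm thick; the others measured 16.2 and 28.2 mm. It went into slot 3 until it touched the floor, with its underside at about 7.9 mm, and I let go. The last top view shows it standing in the slot.
- **Thumbscrew:** I turned it clockwise until it met the stop at tool yaw of about 0.245 rad; the camera estimate was 0.242. Torque there rose to 0.84 N m. I then backed it off to 1.816 rad, which is 1.571 rad (a quarter turn) from seated.
- **Last checks:** The wing sat squarely in the pads with the fingers about 9.4 mm apart. The two other spacers, the blue and turquoise blocks, the remotes and the bystanders in view looked unmoved.
- **Disagreements and limits:**
  - My first camera reading of the wing centre was about 3 mm off the caddy-based position. The tool also wandered 1 to 2 mm as it turned, leaving about 8 N of side and vertical load on the grip at the end.
  - The gripper mostly hid the spacer in the final side view, so its final position rests on the top view.

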